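# Swing the dispenser arm over the open beaker and start the pump

### The arm

A 6-joint arm with a two-finger parallel gripper is mounted at the origin on the work surface. World frame = base frame: x ahead of the robot, y to its left, z up, the work surface at z = 0. Lengths are in m, angles in rad, forces in N, time in s.
With the tool pointing down it reaches from about 0.225 to 0.875 m from the base axis. Payload 3.4 kg.
Tool frame: the origin (TCP) lies at the very end of the fingers, on their centre line; the grasp point (between the pads) lies 19 mm behind it (grip_depth is the distance from the TCP to the grasp point, in m); x points along the fingers, z is the direction in which the jaws open and shut, and the axes are right-handed (so a half turn about x gives the same grasp; the last joint's range is limited). The gripper opens to 85 mm and grips with 20 to 120 N. Pads are 22 mm wide; open, the fingers measure 114 mm over their backs; the gripper's body (76 mm by 85 mm) begins 54 mm behind the grasp point. The pads swing forward as they close: fully open they stand 13 mm farther back than shut.
Start: joints at [1.146, 0.276, 1.505, -0, 1.361, -0.121], TCP at [0.172, 0.549, 0.231] pointing down, gripper open.
Joint ranges: [-2.89, 2.89], [-0.75, 2.08], [0.22, 2.7], [-1.18, 4.32], [0.11, 2.71], [-2.7, 2.7]. Speed limits (rad/s): [2.57, 2.57, 3.14, 3.14, 3.14, 3.14].

### API

Orientations are given as a unit quaternion [w, x, y, z].
In Python, from rig import get_state, get_image, sign_off, grip_depth gives the robot as it stands. The module is installed in compiled form; this text tells all that it offers.
- The arm moves only by the tool arm_command, never from a script. Its argument "series" is a list of rows, each an object with "dp": the shift along the tool's x, y, z scaled (see below), a list of three; "angular": the turn, a rotation vector about the tool's x, y, z scaled (see below), a list of three; "gripper": the finger opening in mm, from 0 to 85.4. A call has exactly 8 rows; each row shifts and turns the pose as measured when the row begins, along the tool's axes as they then stand; what a row does not reach is not made up. The controller multiplies each number of a shift by 0.12 m and each number of a turn by 90 degrees. A row lasts 1/8 s, in which the tool goes at most 62.5 mm and 10.7 degrees, less where a joint would pass 70% of its speed; a pose out of reach is approached as far as the arm can. A call with a number of a shift or a turn outside -1 to 1 is refused whole. A call with a gripper value outside its range is refused whole. The fingers move at their own pace and stop on an object; "grip_force" is the grip in N (left out, the last holds). Time passes only in rows, so rows that do not move let the fingers close, or fill a call up. It gives the time, the measured TCP pose, the force and the opening at its end, in the units of the state.
- get_state(): the state, without advancing time (a new reading comes with each control period).
- get_image(name): name is "scene" or "top" or "wrist"; returns a dict with "image" (420x560x3 uint8, blue, green, red), "depth" (420x560 float32, m along the optical axis (not along the pixel's ray), 0 where there is no reading), "mtx" (3x3 intrinsics, pixels), "view" (4x4, takes a point from world to camera coordinates); the wrist camera has in their place "mount" (4x4, takes a point from camera to tool coordinates, whose origin is the TCP and whose axes are the tool frame's). Camera axes: x right, y up, looking along -z (the intrinsics and any distortion apply to the point x, -y, -z); pixel columns grow to the right and rows downward; lengths in m; the calibration is good to about 2 mm. A picture is of the moment at which its call begins: read the wrist's pose just before it.
- sign_off(): hands the job in, once; it reports no verdict.
The state is a dict: "clock": time; "qpos": joint angles; "qd": joint speeds; "effort": joint torques, N m; "position": TCP position; "ee_rot": TCP orientation; "contact_force": force on the tool from outside, world axes, zero at the start; "moment": the same for the moment, N m; "width": finger opening in m.
Only numpy, scipy, OpenCV 4.12 (cv2) and the standard library are available. Lean on these libraries where they do the work, as an engineer would, in place of code of your own. Each camera call takes 0.05 s, during which the arm holds its last target. There are 200 camera calls.

### The job

With a fingertip, push the dispenser's swing arm round, gently and without gripping it, until its nozzle stands over the middle of the open white beaker. Then press the large start key on the pump box all the way down and let it come up. Leave the small stop key alone, and leave the beaker, the closed containers and everything else standing where they are.

Things in the scene. Friction and masses are not known exactly. Their poses are not given: they have to be found in the camera images.
- pivot (a point): The swing arm's pivot: the upright axis of the fixed dispenser stand, at the height of the arm's top (136 mm above the table). Stand: round grey foot 124 mm across and 18 mm high, thin steel post, grey hub 48 mm across from 109 to 139 mm high; a white box 75 x 85 x 70 mm high stands behind it, on the robot's side. The four containers stand on an arc on the other side, their centres about 170 mm from this axis and none higher than 90 mm.
- nozzle (a point): Lower end of the thin steel nozzle at the tip of the swing arm, 170 mm from the pivot axis and 96 mm above the table. The arm is a level aluminium bar, 14 mm wide and 24 mm high (112 to 136 mm above the table), that runs straight from the hub to a black nozzle holder 20 mm across which reaches up to 141 mm (a steel stub on it to 155 mm); the bar ends 14 mm beyond the nozzle.
- swing (a joint): Angle of the swing arm in rad: 0 when it points straight out from the stand, away from the white box; grows anticlockwise seen from above; stops at -1.6 and 1.6. The arm turns with a light friction of about 0.1 N m (1 N at 100 mm from the pivot) plus a damping of 0.06 N m s/rad, and stays where it is left.
- beaker_rim (a point): Centre of the mouth of the open white porcelain beaker, 75 mm above the table. The beaker is 68 mm across at the rim, loose, and stands in any of the four places on the arc; it is the only open vessel there.
- beaker: The same beaker; origin at the centre of its underside.
- jar: Closed white plastic jar, 64 mm across, 78 mm high, loose, on the arc; origin at the centre of its underside. Leave it.
- flask: Closed amber bottle, 52 mm across, 88 mm high, loose, on the arc; origin at the centre of its underside. Leave it.
- tin: Closed round steel tin with a paper label, 60 mm across, 62 mm high, loose, on the arc; origin at the centre of its underside. Leave it.
- start_top (a point): Centre of the top of the large round start key (34 mm across, grey) on the pump box. The pump box is a fixed grey box, 170 x 120 mm and 80 mm high, to the left of the dispenser; the start key is nearer to the robot, the stop key 90 mm behind it.
- start (a joint): How far the start key is pressed, m: 0 is up, 0.006 all the way down. It springs back; all the way down takes 5 N.
- stop (a joint): How far the small stop key (18 mm across, on the far half of the pump box) is pressed, m: 0 is up. Leave it.
- reagent: Tall closed amber bottle, 70 mm across, 150 mm high, loose, at the far right. Leave it.
- dish: Shallow white dish, 90 mm across, 20 mm high, loose, at the far left. Leave it.
- vial: Small amber vial, 28 mm across, 60 mm high, loose, beyond the pump box. Leave it.
- stand: The whole dispenser, fixed to the table; origin under the pivot at table height, x in the direction of the arm at joint value 0.
Things that resemble listed ones, but are neither listed nor needed, are in the scene too. What is shaped like the part that bears start_top but purple or yellow is not meant.

How it is judged:
By the outcome, as a careful person would: the job done as asked, in the order asked, and still so for the second after the job is handed in, with the robot touching nothing.
It also fails if it takes over 51 s, if anything falls off the work surface, if the arm or the gripper's body presses on something with over 40 N, if the wrist force passes 120 N, or if a joint passes its speed limit or range.

## Working session

There is one attempt and no reset: what is moved stays moved. The work goes in short steps, Python scripts to look and compute and a tool call to move; the robot and the scene stay as the last step left them, time stands still between calls to the robot, and variables do not carry over. Pictures are saved under pics/ and viewed, about 8 in all and at most 12, crops included, and the job is handed in when it is done.

Besides the shell and the picture viewer there is one more tool, called after "Request:" in YAML: its name, and indented under it one key for each argument. arm_command: Moves the arm, as the interface text tells. Its arguments: {"type":"object","properties":{"series":{"type":"array","items":{"type":"object","properties":{"dp":{"type":"array","items":{"type":"number"}},"angular":{"type":"array","items":{"type":"number"}},"gripper":{"type":"number"}}}},"grip_force":{"type":"number"}},"required":["series"]}

```bash
mkdir -p pics; cat > h.py <<'E'
import numpy as np, cv2
from rig import *
def grab(n):
    d=get_image(n); np.savez('/tmp/%s.npz'%n,**d); return d
def world(d):
    z=d['depth']; h,w=z.shape; u,v=np.meshgrid(np.arange(w),np.arange(h)); K=d['mtx']
    p=np.stack([(u-K[0,2])/K[0,0]*z,-(v-K[1,2])/K[1,1]*z,-z,np.ones_like(z)],-1)
    return (p@np.linalg.inv(d['view']).T)[...,:3]
E
python3 - <<'E'
from h import *
for n in('scene','top'):
    d=grab(n); cv2.imwrite('pics/%s0.png'%n,d['image']); print(n,d.keys(),d['mtx'].round(1).tolist(),np.linalg.inv(d['view'])[:3,3])
print(get_state(),grip_depth)
E
```

```text
scene dict_keys(['image', 'depth', 'mtx', 'view']) [[382.8, 0.0, 277.8], [0.0, 382.8, 206.4], [0.0, 0.0, 1.0]] [1.30224657 0.4331482  0.67704959]
top dict_keys(['image', 'depth', 'mtx', 'view']) [[381.9, 0.0, 278.7], [0.0, 381.9, 206.9], [0.0, 0.0, 1.0]] [0.40219849 0.14741701 1.11728805]
{'clock': 0.1, 'qpos': array([ 1.14601326e+00,  2.76527339e-01,  1.50598817e+00,  2.82482500e-05,
        1.36068034e+00, -1.21019723e-01]), 'qd': array([ 0.00079616, -0.00066416, -0.00191448, -0.0015993 , -0.00034414,
        0.00035386]), 'effort': array([ 1.10038531e-03, -4.17691648e+01, -2.46405208e+01, -1.91047066e-04,
        5.61633788e-03, -7.82639404e-06]), 'position': array([0.17180841, 0.54825737, 0.23053603]), 'ee_rot': array([ 0.56939555, -0.41886247,  0.57039311,  0.41832361]), 'contact_force': array([ 0.32833654, -1.03260428,  0.07316756]), 'moment': array([ 0.01300016,  0.03478342, -0.00849611]), 'width': 0.08533334544689852} 0.0187
```

View pics/top0.png

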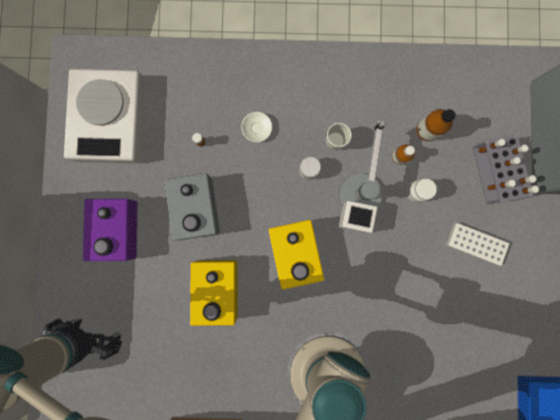

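View pics/scene0.png

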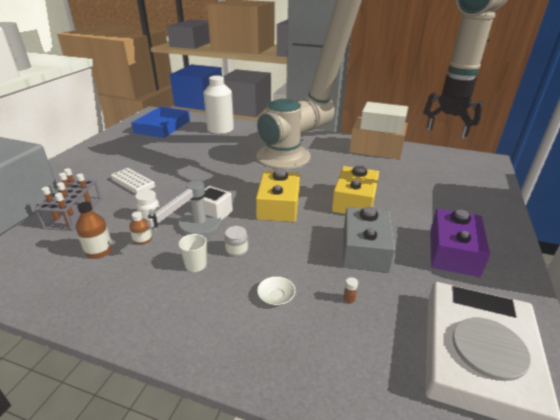

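The top view shows the grey pump box at (190,207) with the start key at (192,222). The open beaker is at (339,134), the hub at (371,189) and the nozzle at (379,127). The tin is left of the beaker at (310,167), and the flask at (405,152) and jar at (424,189) are to the right. The scene view agrees with this. Next I'll measure.

```bash
python3 - <<'E'
from h import *
for n in('top','scene'):
    d=np.load('/tmp/%s.npz'%n); W=world(d); im=d['image']; z=W[...,2]
    if n=='top':
        for nm,(u,v) in dict(start=(192,222),stop=(187,189),beaker=(339,134),nozz=(379,127),hub=(371,189),bar=(375,160),wbox=(360,216),tin=(310,167),flask=(405,152),jar=(424,189),table=(250,200),tcp=(90,340)).items(): print(nm,W[v,u].round(4))
    def sel(c,r,lo,hi):
        m=(np.hypot(W[...,0]-c[0],W[...,1]-c[1])<r)&(z>lo)&(z<hi)&(d['depth']>0); return W[m]
    np.save('/tmp/W%s.npy'%n,W)
E
```

```text
start [0.4196 0.3797 0.098 ]
stop [0.5069 0.395  0.1047]
beaker [ 0.6926 -0.0227  0.0036]
nozz [ 0.6775 -0.1047  0.1427]
hub [ 0.5158 -0.0863  0.141 ]
bar [ 0.5924 -0.0972  0.1351]
wbox [ 0.4487 -0.0734  0.0726]
tin [0.5821 0.0654 0.0615]
flask [ 0.6269 -0.1923  0.0823]
jar [ 0.5271 -0.2467  0.0768]
table [ 0.4906  0.2348 -0.0041]
tcp [0.1746 0.5187 0.3394]
```

```bash
python3 - <<'E'
from h import *
from scipy.optimize import least_squares
S={}
for n in('top','scene'):
    W=np.load('/tmp/W%s.npy'%n); D=np.load('/tmp/%s.npz'%n)['depth']
    def sel(c,r,lo,hi):
        m=(np.hypot(W[...,0]-c[0],W[...,1]-c[1])<r)&(W[...,2]>lo)&(W[...,2]<hi)&(D>0); return W[m]
    def circ(p):
        q,r=cv2.minEnclosingCircle(p[:,:2].astype(np.float32)); return np.round(q,4),round(r,4),len(p),p.mean(0).round(4)
    print(n)
    print('start',circ(sel((.42,.38),.025,.088,.12)))
    print('stop',circ(sel((.507,.395),.02,.09,.12)))
    print('boxtop',circ(sel((.46,.385),.15,.07,.085)))
    print('rim',circ(sel((.69,-.022),.05,.067,.085)))
    print('hub',circ(sel((.516,-.086),.03,.132,.15)))
    b=sel((.6,-.097),.06,.125,.142); print('bar',b.mean(0).round(4),len(b),cv2.fitLine(b[:,:2].astype(np.float32),cv2.DIST_HUBER,0,.01,.01).ravel().round(4))
    t=sel((.68,-.104),.03,.1,.17); print('holder',circ(t), circ(t[t[:,2]>.138]) if (t[:,2]>.138).any() else '')
    w=sel((.445,-.073),.07,.06,.08); print('wbox',cv2.minAreaRect((w[:,:2]*1000).astype(np.float32)))
    w=sel((.46,.385),.13,.073,.087); print('pbox',cv2.minAreaRect((w[:,:2]*1000).astype(np.float32)))
    for nm,c,h in(('tin',(.58,.065),.061),('flask',(.627,-.19),.085),('jar',(.527,-.247),.077)): 
        try: print(nm,circ(sel(c,.045,h-.012,h+.012)))
        except Exception as e: print(nm,'none')
E
```

```text
top
start (array([0.4196, 0.3838]), 0.0245, 241, array([0.4196, 0.381 , 0.0976]))
stop (array([0.507 , 0.3998]), 0.0164, 103, array([0.5069, 0.3988, 0.096 ]))
boxtop (array([0.4346, 0.3872]), 0.1257, 2333, array([0.4646, 0.3915, 0.0802]))
rim (array([ 0.6739, -0.0105]), 0.0337, 99, array([ 0.6826, -0.0163,  0.0737]))
hub (array([ 0.5189, -0.085 ]), 0.0269, 284, array([ 0.5164, -0.0841,  0.139 ]))
bar [ 0.6004 -0.0953  0.1359] 280 [ 0.9905 -0.1376  0.5897 -0.0937]
holder (array([ 0.6741, -0.1052]), 0.0242, 133, array([ 0.6736, -0.1043,  0.1373])) (array([ 0.6733, -0.1058]), 0.0212, 58, array([ 0.6782, -0.1061,  0.1447]))
wbox ((461.66253662109375, -74.59639739990234), (85.06644439697266, 101.23580932617188), 79.74878692626953)
pbox ((463.7566223144531, 393.05133056640625), (169.8662109375, 120.97534942626953), 10.3720703125)
tin (array([0.5843, 0.0656]), 0.0295, 340, array([0.5829, 0.0663, 0.0613]))
flask (array([ 0.633 , -0.2028]), 0.0131, 74, array([ 0.6315, -0.2006,  0.087 ]))
jar (array([ 0.5292, -0.2497]), 0.0287, 352, array([ 0.5283, -0.2486,  0.0782]))
scene
start (array([0.422
[... 357 characters left out ...]
-0.0825,  0.1375]))
bar [ 0.6033 -0.0937  0.1327] 237 [ 0.9917 -0.1289  0.5977 -0.091 ]
holder (array([ 0.6748, -0.1049]), 0.0248, 246, array([ 0.6799, -0.1034,  0.1294])) (array([ 0.6817, -0.1058]), 0.0123, 51, array([ 0.6856, -0.1062,  0.1452]))
wbox ((462.2613830566406, -73.37635040283203), (87.44586181640625, 98.37298583984375), 82.06868743896484)
pbox ((465.8360290527344, 393.2165832519531), (173.93026733398438, 119.90489196777344), 10.698956489562988)
tin (array([0.587 , 0.0659]), 0.0298, 302, array([0.5911, 0.068 , 0.0589]))
flask (array([ 0.6346, -0.2024]), 0.0133, 77, array([ 0.6367, -0.1994,  0.0832]))
jar (array([ 0.5323, -0.2507]), 0.0305, 220, array([ 0.5343, -0.2462,  0.0752]))
```

```bash
cat >> h.py <<'E'
from scipy.spatial.transform import Rotation as Ro
def to(*targets):
    s=get_state(); R=Ro.from_quat(np.roll(s['ee_rot'],-1)); p=s['position']
    print('clock',s['clock'],'p',p.round(4),'F',s['contact_force'].round(2),'w',round(s['width'],4))
    for t in targets:
        t=np.array(t); print(t,'dp units total',(R.inv().apply(t-p)/.12).round(3)); p=t
E
python3 - <<'E'
from h import *
s=get_state(); print(Ro.from_quat(np.roll(s['ee_rot'],-1)).as_matrix().round(3))
a=-.135; piv=np.array([.518,-.084]); u=np.array([np.cos(a),np.sin(a)]); n=np.array([u[1],-u[0]])
for off in(.06,.022): print(off,piv+.125*u+off*n)
to([.42,.1,.23],[*(piv+.125*u+.06*n),.2],[*(piv+.125*u+.06*n),.118])
E
```

```text
[[-0.001 -0.954  0.299]
 [-0.001  0.299  0.954]
 [-1.     0.    -0.002]]
0.06 [ 0.63378725 -0.16027787]
0.022 [ 0.63890168 -0.12262362]
clock 0.1 p [0.1718 0.5483 0.2305] F [ 0.33 -1.03  0.07] w 0.0853
[0.42 0.1  0.23] dp units total [ 0.008 -3.091 -2.946]
[ 0.63378725 -0.16027787  0.2       ] dp units total [ 0.252 -2.349 -1.536]
[ 0.63378725 -0.16027787  0.118     ] dp units total [ 0.683 -0.     0.001]
```

Request:
arm_command:
  series:
    - {"dp": [0, -0.36, -0.35], "angular": [0, 0, 0], "gripper": 0}
    - {"dp": [0, -0.36, -0.35], "angular": [0, 0, 0], "gripper": 0}
    - {"dp": [0, -0.36, -0.35], "angular": [0, 0, 0], "gripper": 0}
    - {"dp": [0, -0.36, -0.35], "angular": [0, 0, 0], "gripper": 0}
    - {"dp": [0, -0.36, -0.35], "angular": [0, 0, 0], "gripper": 0}
    - {"dp": [0, -0.36, -0.35], "angular": [0, 0, 0], "gripper": 0}
    - {"dp": [0, -0.36, -0.35], "angular": [0, 0, 0], "gripper": 0}
    - {"dp": [0, -0.36, -0.35], "angular": [0, 0, 0], "gripper": 0}

```text
clock: 1.1
position: [0.4065, 0.116, 0.2283]
ee_rot: [0.567, -0.422, 0.568, 0.421]
contact_force: [0.7, 0.6, -0.0]
width: 0.0001
```

```bash
python3 -c "
from h import *
to([.634,-.16,.2],[.634,-.16,.118])"
```

```text
clock 1.1 p [0.4065 0.116  0.2283] F [ 0.75  0.64 -0.  ] w 0.0001
[ 0.634 -0.16   0.2  ] dp units total [ 0.241 -2.48  -1.652]
[ 0.634 -0.16   0.118] dp units total [0.683 0.    0.001]
```

Request:
arm_command:
  series:
    - {"dp": [0, -0.36, -0.24], "angular": [0, 0, 0], "gripper": 0}
    - {"dp": [0, -0.36, -0.24], "angular": [0, 0, 0], "gripper": 0}
    - {"dp": [0, -0.36, -0.24], "angular": [0, 0, 0], "gripper": 0}
    - {"dp": [0, -0.36, -0.24], "angular": [0, 0, 0], "gripper": 0}
    - {"dp": [0, -0.36, -0.24], "angular": [0, 0, 0], "gripper": 0}
    - {"dp": [0, -0.36, -0.24], "angular": [0, 0, 0], "gripper": 0}
    - {"dp": [0, -0.36, -0.24], "angular": [0, 0, 0], "gripper": 0}
    - {"dp": [0, 0, 0], "angular": [0, 0, 0], "gripper": 0}

```text
clock: 2.1
position: [0.6426, -0.1798, 0.2238]
ee_rot: [0.568, -0.418, 0.571, 0.42]
contact_force: [0.3, 0.8, -0.3]
width: 0.0
```

```bash
python3 -c "
from h import *
to([.634,-.16,.2],[.634,-.16,.118])"
```

```text
clock 2.1 p [ 0.6426 -0.1798  0.2238] F [ 0.33  0.76 -0.32] w 0.0
[ 0.634 -0.16   0.2  ] dp units total [0.199 0.116 0.137]
[ 0.634 -0.16   0.118] dp units total [ 0.683 -0.003  0.001]
```

Request:
arm_command:
  series:
    - {"dp": [0, 0.1, 0.1], "angular": [0, 0, 0], "gripper": 0}
    - {"dp": [0, 0, 0], "angular": [-0.1, 0, 0], "gripper": 0}
    - {"dp": [0, 0, 0], "angular": [-0.1, 0, 0], "gripper": 0}
    - {"dp": [0, 0, 0], "angular": [-0.1, 0, 0], "gripper": 0}
    - {"dp": [0.25, 0, 0], "angular": [0, 0, 0], "gripper": 0}
    - {"dp": [0.25, 0, 0], "angular": [0, 0, 0], "gripper": 0}
    - {"dp": [0.25, 0, 0], "angular": [0, 0, 0], "gripper": 0}
    - {"dp": [0.1, 0, 0], "angular": [0, 0, 0], "gripper": 0}

```text
clock: 3.1
position: [0.6219, -0.1445, 0.123]
ee_rot: [0.449, -0.542, 0.448, 0.551]
contact_force: [0.5, -0.1, -0.0]
width: -0.0001
```

```bash
python3 - <<'E'
from h import *
piv=np.array([.518,-.084]); T=[]
for a in(-.135,.05,.24,.36,.435):
    u=np.array([np.cos(a),np.sin(a)]); n=np.array([u[1],-u[0]]); T.append([*(piv+.125*u+.022*n),.118])
to(*T); s=get_state(); print(Ro.from_quat(np.roll(s['ee_rot'],-1)).as_matrix().round(3))
d=grab('scene'); cv2.imwrite('pics/s1.png',cv2.resize(d['image'][120:300,60:330],None,fx=2.8,fy=2.8))
E
```

```text
clock 3.1 p [ 0.6219 -0.1445  0.123 ] F [ 0.48 -0.06 -0.01] w -0.0001
[ 0.63890168 -0.12262362  0.118     ] dp units total [ 0.042 -0.175  0.15 ]
[ 0.64394332 -0.09972511  0.118     ] dp units total [ 0.001 -0.079  0.179]
[ 0.6446467  -0.07565661  0.118     ] dp units total [ 0.002 -0.045  0.196]
[ 0.64273714 -0.06055545  0.118     ] dp units total [ 0.001 -0.009  0.127]
[ 0.64062978 -0.05127484  0.118     ] dp units total [0.001 0.002 0.079]
[[-0.009 -0.981 -0.195]
 [ 0.008 -0.195  0.981]
 [-1.     0.007  0.01 ]]
```

View pics/s1.png

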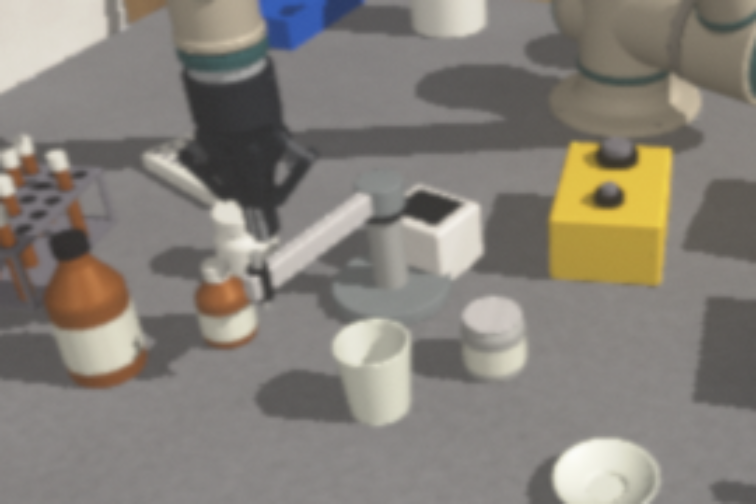

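The picture shows the closed fingers at about (258,235), just beside the bar on its flask side and clear of every container. Now the slow push.

Request:
arm_command:
  series:
    - {"dp": [0.04, -0.12, 0.04], "angular": [0, 0, 0], "gripper": 0}
    - {"dp": [0, -0.03, 0.06], "angular": [0, 0, 0], "gripper": 0}
    - {"dp": [0, -0.02, 0.06], "angular": [0, 0, 0], "gripper": 0}
    - {"dp": [0, -0.02, 0.06], "angular": [0, 0, 0], "gripper": 0}
    - {"dp": [0, -0.02, 0.06], "angular": [0, 0, 0], "gripper": 0}
    - {"dp": [0, -0.02, 0.06], "angular": [0, 0, 0], "gripper": 0}
    - {"dp": [0, -0.01, 0.06], "angular": [0, 0, 0], "gripper": 0}
    - {"dp": [0, 0, 0], "angular": [0, 0, 0], "gripper": 0}

```text
clock: 4.15
position: [0.6431, -0.0872, 0.1215]
ee_rot: [0.449, -0.544, 0.447, 0.55]
contact_force: [-0.4, 0.2, 0.4]
width: -0.0002
```

```bash
cat >> h.py <<'E'
def bar(n='scene',piv=(.5183,-.084)):
    d=grab(n); W=world(d); z=W[...,2]; r=np.hypot(W[...,0]-piv[0],W[...,1]-piv[1])
    hs=d['image'].max(-1).astype(int)
    m=(r>.035)&(r<.15)&(z>.128)&(z<.141)&(hs>110)&(d['depth']>0); b=W[m]
    l=cv2.fitLine(b[:,:2].astype(np.float32),cv2.DIST_HUBER,0,.01,.01).ravel()
    print(n,len(b),'line az',np.arctan2(l[1],l[0]).round(3),'piv az',np.median(np.arctan2(b[:,1]-piv[1],b[:,0]-piv[0])).round(3))
E
python3 - <<'E'
from h import *
to([.6406,-.0513,.118])
bar('scene'); bar('top')
E
```

```text
clock 4.15 p [ 0.6431 -0.0872  0.1215] F [-0.44  0.23  0.45] w -0.0002
[ 0.6406 -0.0513  0.118 ] dp units total [ 0.031 -0.039  0.297]
scene 194 line az 0.16 piv az 0.162
top 186 line az 0.147 piv az 0.153
```

Request:
arm_command:
  series:
    - {"dp": [0.03, -0.02, 0.05], "angular": [0, 0, 0], "gripper": 0}
    - {"dp": [0, -0.01, 0.05], "angular": [0, 0, 0], "gripper": 0}
    - {"dp": [0, 0, 0.05], "angular": [0, 0, 0], "gripper": 0}
    - {"dp": [0, 0, 0.04], "angular": [0, 0, 0], "gripper": 0}
    - {"dp": [0, 0, 0.03], "angular": [0, 0, 0], "gripper": 0}
    - {"dp": [0, 0, 0.02], "angular": [0, 0, 0], "gripper": 0}
    - {"dp": [0, 0, 0.01], "angular": [0, 0, 0], "gripper": 0}
    - {"dp": [0, 0, 0], "angular": [0, 0, 0], "gripper": 0}

```text
clock: 5.25
position: [0.6405, -0.0565, 0.1179]
ee_rot: [0.449, -0.544, 0.448, 0.549]
contact_force: [-0.2, -0.8, 0.6]
width: 0.0
```

```bash
cat > m.py <<'E'
from h import *
from scipy.optimize import least_squares
to([.6406,-.0513,.118])
for n in('scene','top'):
    bar(n); d=np.load('/tmp/%s.npz'%n); W=world(d); z=W[...,2]; ok=d['depth']>0
    m=ok&(np.hypot(W[...,0]-.674,W[...,1]+.011)<.05)&(z>.067)&(z<.08); print(' rim',np.round(cv2.minEnclosingCircle(W[m][:,:2].astype(np.float32))[0],4),m.sum())
    m=ok&(np.hypot(W[...,0]-.674,W[...,1]+.011)<.06)&(z>.138)&(z<.165); print(' stub',W[m].mean(0).round(4) if m.any() else '',m.sum(), W[m][np.argmax(W[m][:,2])] if m.any() else '')
E
python3 m.py
```

```text
clock 5.25 p [ 0.6405 -0.0565  0.1179] F [-0.23 -0.81  0.59] w 0.0
[ 0.6406 -0.0513  0.118 ] dp units total [-0.001 -0.009  0.042]
scene 95 line az 0.349 piv az 0.411
 rim [ 0.6742 -0.0109] 175
 stub [ 0.6573 -0.0404  0.1498] 151 [ 0.64725545 -0.03515598  0.16496499]
top 125 line az 0.35 piv az 0.412
 rim [ 0.6737 -0.0089] 75
 stub [ 0.6648 -0.0228  0.1457] 59 [ 0.63138988 -0.0439421   0.16451885]
```

Request:
arm_command:
  series:
    - {"dp": [0, 0, -0.15], "angular": [0, 0, 0], "gripper": 0}
    - {"dp": [0, 0, -0.25], "angular": [0, 0, 0], "gripper": 0}
    - {"dp": [0, 0, -0.25], "angular": [0, 0, 0], "gripper": 0}
    - {"dp": [0, 0, -0.2], "angular": [0, 0, 0], "gripper": 0}
    - {"dp": [0, 0, 0], "angular": [0, 0, 0], "gripper": 0}
    - {"dp": [0, 0, 0], "angular": [0, 0, 0], "gripper": 0}
    - {"dp": [0, 0, 0], "angular": [0, 0, 0], "gripper": 0}
    - {"dp": [0, 0, 0], "angular": [0, 0, 0], "gripper": 0}

```text
clock: 6.35
position: [0.6619, -0.1615, 0.117]
ee_rot: [0.449, -0.544, 0.447, 0.549]
contact_force: [-0.3, -0.1, 0.2]
width: -0.0003
```

```bash
python3 m.py; python3 - <<'E'
import numpy as np,cv2
a=np.load('/tmp/scene.npz')['image'][150:280,130:310]; b=np.load('/tmp/top.npz')['image'][90:220,280:460]
cv2.imwrite('pics/s2.png',np.vstack([cv2.resize(x,None,fx=2.3,fy=2.3,interpolation=2) for x in(a,b)]))
E
```

```text
clock 6.35 p [ 0.6619 -0.1615  0.117 ] F [-0.33 -0.13  0.23] w -0.0003
[ 0.6406 -0.0513  0.118 ] dp units total [-0.001 -0.006  0.935]
scene 143 line az 0.397 piv az 0.403
 rim [ 0.6747 -0.0109] 178
 stub [ 0.6751 -0.0192  0.1448] 49 [ 0.67339189 -0.023663    0.15534098]
top 262 line az 0.386 piv az 0.405
 rim [ 0.6732 -0.0099] 75
 stub [ 0.663  -0.0228  0.1436] 66 [ 0.67638526 -0.02177318  0.15757028]
```

View pics/s2.png

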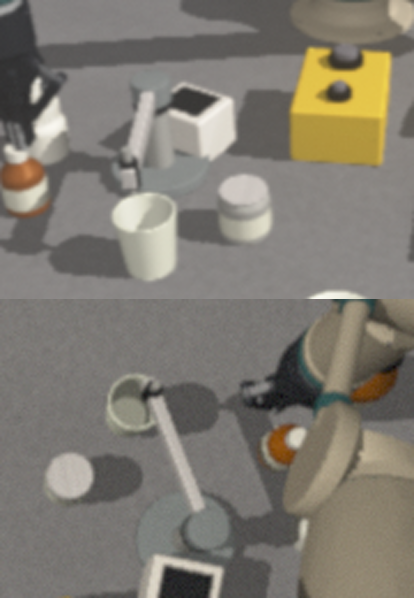

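The crops show the finger withdrawn and the nozzle holder at (152,393) in the top crop. It stands over the right part of the beaker, whose centre is at (133,405), so a bit more push is needed. I'll refine the numbers first.

```bash
cat > m2.py <<'E'
from h import *
from scipy.optimize import least_squares
for n in('scene','top'):
    d=grab(n); W=world(d); z=W[...,2]; ok=d['depth']>0; D=lambda x,y:np.hypot(W[...,0]-x,W[...,1]-y)
    p=W[ok&(D(.674,-.011)<.045)&(z>.066)&(z<.082)]; 
    f=least_squares(lambda q:np.hypot(p[:,0]-q[0],p[:,1]-q[1])-.0325,[.674,-.011],loss='soft_l1',f_scale=.002)
    f2=least_squares(lambda q:np.hypot(p[:,0]-q[0],p[:,1]-q[1])-q[2],[.674,-.011,.033],loss='soft_l1',f_scale=.002)
    h=W[ok&(D(.518,-.084)<.027)&(z>.134)&(z<.146)]; hc=np.array(cv2.minEnclosingCircle(h[:,:2].astype(np.float32))[0])
    s=W[ok&(D(.674,-.017)<.03)&(z>.143)&(z<.165)]; sc=s.mean(0)
    az=lambda c:np.arctan2(c[1]-hc[1],c[0]-hc[0]).round(3)
    print(n,'rim',f.x.round(4),f2.x.round(4),len(p),'hub',hc.round(4),'stub',sc.round(4),len(s),'az rim',az(f.x),az(f2.x),'stub',az(sc),'R',np.hypot(*(f.x-hc)).round(4),np.hypot(*(sc[:2]-hc)).round(4)); bar(n,hc)
E
python3 m2.py
```

```text
scene rim [ 0.6746 -0.01  ] [ 0.6746 -0.01    0.0321] 189 hub [ 0.5189 -0.0819] stub [ 0.6747 -0.0194  0.1503] 23 az rim 0.433 0.433 stub 0.381 R 0.1714 0.1679
scene 141 line az 0.408 piv az 0.387
top rim [ 0.6729 -0.0106] [ 0.6729 -0.0099  0.0318] 81 hub [ 0.5187 -0.0845] stub [ 0.6709 -0.0197  0.1502] 27 az rim 0.447 0.451 stub 0.402 R 0.1711 0.1655
top 263 line az 0.385 piv az 0.411
```

Request:
arm_command:
  series:
    - {"dp": [0, 0, 0.25], "angular": [0, 0, 0], "gripper": 0}
    - {"dp": [0, 0, 0.25], "angular": [0, 0, 0], "gripper": 0}
    - {"dp": [0, 0, 0.2], "angular": [0, 0, 0], "gripper": 0}
    - {"dp": [0, 0, 0.05], "angular": [0, 0, 0], "gripper": 0}
    - {"dp": [0, 0, 0.03], "angular": [0, 0, 0], "gripper": 0}
    - {"dp": [0, 0, 0], "angular": [0, 0, 0], "gripper": 0}
    - {"dp": [0, 0, 0], "angular": [0, 0, 0], "gripper": 0}
    - {"dp": [0, 0, 0], "angular": [0, 0, 0], "gripper": 0}

```text
clock: 7.65
position: [0.6446, -0.0707, 0.1177]
ee_rot: [0.45, -0.545, 0.448, 0.547]
contact_force: [-0.2, -0.2, 0.3]
width: 0.0005
```

```bash
python3 -c "
from h import *
to([.6385,-.0508,.118])"
```

```text
clock 7.65 p [ 0.6446 -0.0707  0.1177] F [-0.22 -0.18  0.31] w 0.0005
[ 0.6385 -0.0508  0.118 ] dp units total [-0.001  0.018  0.172]
```

Request:
arm_command:
  series:
    - {"dp": [0, 0.01, 0.04], "angular": [0, 0, 0], "gripper": 0}
    - {"dp": [0, 0.01, 0.04], "angular": [0, 0, 0], "gripper": 0}
    - {"dp": [0, 0, 0.03], "angular": [0, 0, 0], "gripper": 0}
    - {"dp": [0, 0, 0.02], "angular": [0, 0, 0], "gripper": 0}
    - {"dp": [0, 0, 0.02], "angular": [0, 0, 0], "gripper": 0}
    - {"dp": [0, 0, 0.01], "angular": [0, 0, 0], "gripper": 0}
    - {"dp": [0, 0, 0.01], "angular": [0, 0, 0], "gripper": 0}
    - {"dp": [0, 0, 0], "angular": [0, 0, 0], "gripper": 0}

```text
clock: 8.65
position: [0.6377, -0.051, 0.1177]
ee_rot: [0.449, -0.545, 0.449, 0.547]
contact_force: [0.3, -0.5, -0.9]
width: 0.0001
```

```bash
python3 -c "
from h import *
to([.6385,-.0508,.118])"
```

```text
clock 8.65 p [ 0.6377 -0.051   0.1177] F [ 0.34 -0.49 -0.9 ] w 0.0001
[ 0.6385 -0.0508  0.118 ] dp units total [-0.002 -0.006  0.   ]
```

Back off and check.

Request:
arm_command:
  series:
    - {"dp": [0, 0, -0.15], "angular": [0, 0, 0], "gripper": 0}
    - {"dp": [0, 0, -0.25], "angular": [0, 0, 0], "gripper": 0}
    - {"dp": [0, 0, -0.25], "angular": [0, 0, 0], "gripper": 0}
    - {"dp": [0, 0, -0.25], "angular": [0, 0, 0], "gripper": 0}
    - {"dp": [-0.25, 0, 0], "angular": [0, 0, 0], "gripper": 0}
    - {"dp": [-0.25, 0, 0], "angular": [0, 0, 0], "gripper": 0}
    - {"dp": [-0.25, 0, 0], "angular": [0, 0, 0], "gripper": 0}
    - {"dp": [0, 0, 0], "angular": [0, 0, 0], "gripper": 0}

```text
clock: 9.65
position: [0.6611, -0.1697, 0.2086]
ee_rot: [0.451, -0.545, 0.45, 0.545]
contact_force: [0.5, 0.5, -0.9]
width: -0.0001
```

```bash
python3 m2.py; python3 - <<'E'
import numpy as np,cv2
a=np.load('/tmp/scene.npz')['image'][150:280,130:310]; b=np.load('/tmp/top.npz')['image'][90:220,280:460]
cv2.imwrite('pics/s3.png',np.vstack([cv2.resize(x,None,fx=2.3,fy=2.3,interpolation=2) for x in(a,b)]))
E
```

```text
scene rim [ 0.6747 -0.0098] [ 0.6747 -0.0098  0.0318] 197 hub [ 0.5196 -0.0832] stub [ 0.6714 -0.0119  0.1501] 25 az rim 0.442 0.442 stub 0.439 R 0.1716 0.1677
scene 136 line az 0.467 piv az 0.453
top rim [ 0.6727 -0.0102] [ 0.6729 -0.01    0.0317] 105 hub [ 0.5187 -0.0845] stub [ 0.6686 -0.0125  0.1517] 23 az rim 0.45 0.45 stub 0.448 R 0.171 0.1663
top 262 line az 0.437 piv az 0.464
```

View pics/s3.png

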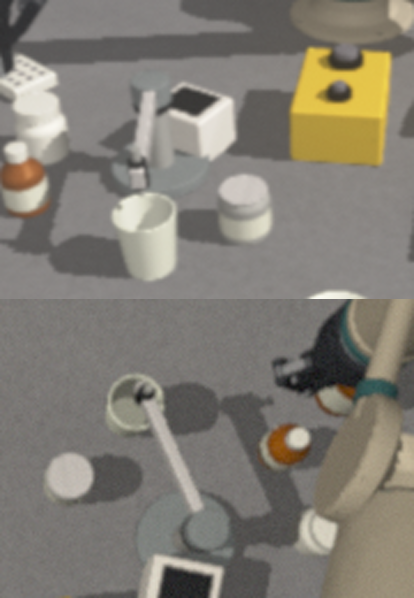

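The top crop now shows the holder at (144,395) within the beaker mouth. The azimuths agree to 0.003 rad: rim 0.442/0.450 and stub 0.439/0.448. Next is the start key.

```bash
python3 -c "
from h import *
to([.4205,.383,.22])
W=np.load('/tmp/Wtop.npy'); 
m=np.hypot(W[...,0]-.4205,W[...,1]-.383)<.012; print(np.percentile(W[m][:,2],[10,50,90]).round(4))
W=np.load('/tmp/Wscene.npy'); 
m=np.hypot(W[...,0]-.4205,W[...,1]-.383)<.012; print(np.percentile(W[m][:,2],[10,50,90]).round(4))"
```

```text
clock 9.85 p [ 0.6586 -0.1679  0.2041] F [ 1.07 -0.28 -0.48] w -0.0001
[0.4205 0.383  0.22  ] dp units total [-0.096  1.08   4.884]
[0.0995 0.1026 0.1048]
[0.0999 0.101  0.1027]
```

Request:
arm_command:
  series:
    - {"dp": [-0.1, 0.1, 0.4], "angular": [0, 0, 0], "gripper": 0}
    - {"dp": [-0.1, 0.1, 0.45], "angular": [0, 0, 0], "gripper": 0}
    - {"dp": [0, 0.1, 0.45], "angular": [0, 0, 0], "gripper": 0}
    - {"dp": [0, 0.1, 0.45], "angular": [0, 0, 0], "gripper": 0}
    - {"dp": [0, 0.1, 0.45], "angular": [0, 0, 0], "gripper": 0}
    - {"dp": [0, 0.1, 0.45], "angular": [0, 0, 0], "gripper": 0}
    - {"dp": [0, 0.1, 0.45], "angular": [0, 0, 0], "gripper": 0}
    - {"dp": [0, 0.1, 0.45], "angular": [0, 0, 0], "gripper": 0}

```text
clock: 10.85
position: [0.4763, 0.2405, 0.221]
ee_rot: [0.447, -0.535, 0.457, 0.552]
contact_force: [0.6, 0.5, -0.0]
width: 0.0003
```

```bash
python3 -c "
from h import *
to([.4205,.383,.22])"
```

```text
clock 10.85 p [0.4763 0.2405 0.221 ] F [ 0.57  0.51 -0.03] w 0.0003
[0.4205 0.383  0.22  ] dp units total [0.028 0.24  1.253]
```

Request:
arm_command:
  series:
    - {"dp": [0, 0.07, 0.35], "angular": [0, 0, 0], "gripper": 0}
    - {"dp": [0, 0.07, 0.35], "angular": [0, 0, 0], "gripper": 0}
    - {"dp": [0, 0.06, 0.3], "angular": [0, 0, 0], "gripper": 0}
    - {"dp": [0, 0.03, 0.15], "angular": [0, 0, 0], "gripper": 0}
    - {"dp": [0, 0, 0.05], "angular": [0, 0, 0], "gripper": 0}
    - {"dp": [0, 0, 0], "angular": [0, 0, 0], "gripper": 0}
    - {"dp": [0, 0, 0], "angular": [0, 0, 0], "gripper": 0}
    - {"dp": [0, 0, 0], "angular": [0, 0, 0], "gripper": 0}

```text
clock: 11.85
position: [0.417, 0.3798, 0.2166]
ee_rot: [0.442, -0.535, 0.46, 0.554]
contact_force: [-0.3, 0.3, 0.0]
width: 0.0002
```

```bash
python3 -c "
from h import *
to([.4205,.383,.22],[.4205,.383,.115])
print(Ro.from_quat(np.roll(get_state()['ee_rot'],-1)).as_matrix().round(3))"
```

```text
clock 11.85 p [0.417  0.3798 0.2166] F [-0.27  0.27  0.04] w 0.0002
[0.4205 0.383  0.22  ] dp units total [-0.03  -0.033  0.021]
[0.4205 0.383  0.115 ] dp units total [ 0.874 -0.032 -0.004]
[[-0.037 -0.982 -0.187]
 [-0.002 -0.187  0.982]
 [-0.999  0.037  0.005]]
```

Request:
arm_command:
  series:
    - {"dp": [0, -0.03, 0.02], "angular": [0, 0, -0.024], "gripper": 0}
    - {"dp": [0.25, 0, 0], "angular": [0, 0, 0], "gripper": 0}
    - {"dp": [0.25, 0, 0], "angular": [0, 0, 0], "gripper": 0}
    - {"dp": [0.2, 0, 0], "angular": [0, 0, 0], "gripper": 0}
    - {"dp": [0.1, 0, 0], "angular": [0, 0, 0], "gripper": 0}
    - {"dp": [0, 0, 0], "angular": [0, 0, 0], "gripper": 0}
    - {"dp": [0, 0, 0], "angular": [0, 0, 0], "gripper": 0}
    - {"dp": [0, 0, 0], "angular": [0, 0, 0], "gripper": 0}

```text
clock: 12.85
position: [0.4254, 0.381, 0.122]
ee_rot: [-0.457, 0.544, -0.448, -0.543]
contact_force: [0.9, 0.7, 0.5]
width: 0.0
```

```bash
python3 - <<'E'
from h import *
to([.4205,.383,.115],[.4205,.383,.095])
d=grab('scene'); cv2.imwrite('pics/s4.png',cv2.resize(d['image'][150:290,300:500],None,fx=3,fy=3))
E
```

```text
clock 12.85 p [0.4254 0.381  0.122 ] F [0.85 0.69 0.5 ] w 0.0
[0.4205 0.383  0.115 ] dp units total [0.058 0.038 0.023]
[0.4205 0.383  0.095 ] dp units total [ 0.167  0.002 -0.001]
```

View pics/s4.png

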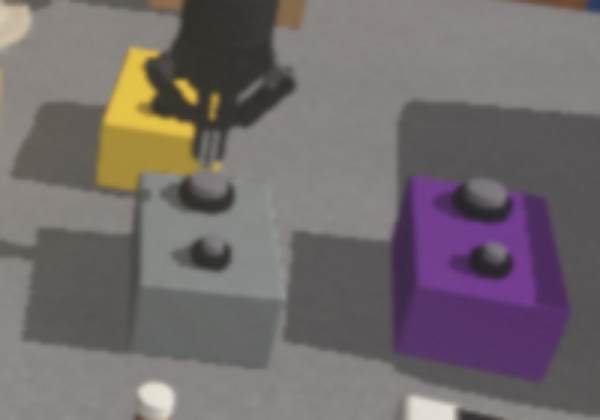

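The crop shows the closed fingers at (210,150), just above the grey box's start key at (207,185). The stop key at (211,250) is clear. Now I'll press in small steps.

Request:
arm_command:
  series:
    - {"dp": [0.02, 0.03, 0.02], "angular": [0, 0, 0], "gripper": 0}
    - {"dp": [0.04, 0, 0], "angular": [0, 0, 0], "gripper": 0}
    - {"dp": [0.04, 0, 0], "angular": [0, 0, 0], "gripper": 0}
    - {"dp": [0.04, 0, 0], "angular": [0, 0, 0], "gripper": 0}
    - {"dp": [0.02, 0, 0], "angular": [0, 0, 0], "gripper": 0}
    - {"dp": [0, 0, 0], "angular": [0, 0, 0], "gripper": 0}
    - {"dp": [0, 0, 0], "angular": [0, 0, 0], "gripper": 0}
    - {"dp": [0, 0, 0], "angular": [0, 0, 0], "gripper": 0}

```text
clock: 13.9
position: [0.4216, 0.3835, 0.1023]
ee_rot: [-0.457, 0.544, -0.448, -0.543]
contact_force: [0.5, -0.3, 0.3]
width: 0.0003
```

Request:
arm_command:
  series:
    - {"dp": [0.02, 0, 0], "angular": [0, 0, 0], "gripper": 0}
    - {"dp": [0.01, 0, 0], "angular": [0, 0, 0], "gripper": 0}
    - {"dp": [0.01, 0, 0], "angular": [0, 0, 0], "gripper": 0}
    - {"dp": [0.01, 0, 0], "angular": [0, 0, 0], "gripper": 0}
    - {"dp": [0, 0, 0], "angular": [0, 0, 0], "gripper": 0}
    - {"dp": [0, 0, 0], "angular": [0, 0, 0], "gripper": 0}
    - {"dp": [0, 0, 0], "angular": [0, 0, 0], "gripper": 0}
    - {"dp": [0, 0, 0], "angular": [0, 0, 0], "gripper": 0}

```text
clock: 14.9
position: [0.4217, 0.3836, 0.0975]
ee_rot: [-0.458, 0.544, -0.447, -0.543]
contact_force: [-0.6, -0.1, 3.7]
width: 0.0002
```

Request:
arm_command:
  series:
    - {"dp": [0.01, 0, 0], "angular": [0, 0, 0], "gripper": 0}
    - {"dp": [0.01, 0, 0], "angular": [0, 0, 0], "gripper": 0}
    - {"dp": [0.01, 0, 0], "angular": [0, 0, 0], "gripper": 0}
    - {"dp": [0.01, 0, 0], "angular": [0, 0, 0], "gripper": 0}
    - {"dp": [0, 0, 0], "angular": [0, 0, 0], "gripper": 0}
    - {"dp": [0, 0, 0], "angular": [0, 0, 0], "gripper": 0}
    - {"dp": [0, 0, 0], "angular": [0, 0, 0], "gripper": 0}
    - {"dp": [0, 0, 0], "angular": [0, 0, 0], "gripper": 0}

```text
clock: 15.9
position: [0.4218, 0.3836, 0.0964]
ee_rot: [-0.458, 0.544, -0.447, -0.542]
contact_force: [-1.7, -0.9, 4.8]
width: -0.0
```

Request:
arm_command:
  series:
    - {"dp": [0.02, 0, 0], "angular": [0, 0, 0], "gripper": 0}
    - {"dp": [0.03, 0, 0], "angular": [0, 0, 0], "gripper": 0}
    - {"dp": [0.03, 0, 0], "angular": [0, 0, 0], "gripper": 0}
    - {"dp": [0.03, 0, 0], "angular": [0, 0, 0], "gripper": 0}
    - {"dp": [0.03, 0, 0], "angular": [0, 0, 0], "gripper": 0}
    - {"dp": [0.03, 0, 0], "angular": [0, 0, 0], "gripper": 0}
    - {"dp": [0.03, 0, 0], "angular": [0, 0, 0], "gripper": 0}
    - {"dp": [0.03, 0, 0], "angular": [0, 0, 0], "gripper": 0}

```text
clock: 16.9
position: [0.4218, 0.3837, 0.0957]
ee_rot: [-0.461, 0.546, -0.443, -0.541]
contact_force: [-6.5, -5.1, 26.7]
width: -0.0003
```

The force rose to 27 N with no further travel, so the key is on its stop. Releasing.

Request:
arm_command:
  series:
    - {"dp": [-0.03, 0, 0], "angular": [0, 0, 0], "gripper": 0}
    - {"dp": [-0.1, 0, 0], "angular": [0, 0, 0], "gripper": 0}
    - {"dp": [-0.25, 0, 0], "angular": [0, 0, 0], "gripper": 0}
    - {"dp": [-0.3, 0, 0], "angular": [0, 0, 0], "gripper": 0}
    - {"dp": [-0.3, 0, 0], "angular": [0, 0, 0], "gripper": 0}
    - {"dp": [-0.2, 0, 0], "angular": [0, 0, 0], "gripper": 0}
    - {"dp": [0, 0, 0], "angular": [0, 0, 0], "gripper": 0}
    - {"dp": [0, 0, 0], "angular": [0, 0, 0], "gripper": 0}

```text
clock: 17.9
position: [0.4189, 0.3814, 0.2386]
ee_rot: [-0.46, 0.546, -0.444, -0.542]
contact_force: [0.6, -0.1, -0.4]
width: 0.0
```

```bash
python3 m2.py; python3 - <<'E'
from h import *
to()
d=np.load('/tmp/scene.npz'); W=world(d); W0=np.load('/tmp/Wscene.npy')
for nm,c in(('start',(.4205,.383)),('stop',(.509,.399))):
    print(nm,[np.median(w[np.hypot(w[...,0]-c[0],w[...,1]-c[1])<.008][:,2]).round(4) for w in(W0,W)])
cv2.imwrite('pics/s5.png',d['image'])
E
```

```text
scene rim [ 0.6745 -0.0101] [ 0.6746 -0.01    0.032 ] 190 hub [ 0.5182 -0.0833] stub [ 0.6717 -0.0116  0.1504] 25 az rim 0.438 0.438 stub 0.437 R 0.1727 0.1694
scene 137 line az 0.45 piv az 0.448
top rim [ 0.6729 -0.0101] [ 0.6731 -0.01    0.0319] 104 hub [ 0.5184 -0.0839] stub [ 0.6682 -0.0118  0.1516] 25 az rim 0.446 0.446 stub 0.449 R 0.1712 0.1662
top 264 line az 0.439 piv az 0.457
clock 18.1 p [0.4189 0.3814 0.2386] F [-0.5  -0.11 -1.15] w -0.0004
start [np.float64(0.101), np.float64(0.3124)]
stop [np.float64(0.0986), np.float64(0.0991)]
```

View pics/s5.png

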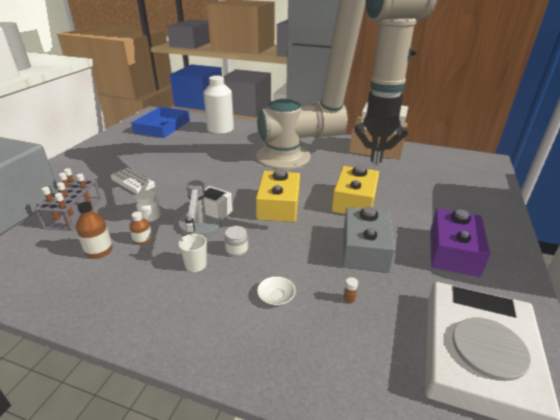

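The full view shows everything standing where it was. The nozzle is over the beaker at (193,232), the start key is up at (369,213), and the gripper is clear. Signing off.

```bash
python3 -c "
from rig import *
print(sign_off())"
```

```text
the job is handed in; nothing more can be done
None
```

I pushed the swing arm round with the closed fingertips, without gripping, until the nozzle stood over the beaker. Then I pressed the start key to its stop, let it come up, and handed the job in at about 18 s.

- **Nozzle:** the last look put the rim's direction and the nozzle stub's at 0.438 and 0.437 rad in the scene camera, and 0.446 and 0.449 rad in the top camera. Fitting the line of the bar puts the arm up to about 0.012 rad (2 mm) from the rim's direction. That is within the 2 mm calibration.
- **Start key:** the force was about 5 N near the bottom and rose to 27 N with no further travel, so the key was on its stop. It looks up in the picture. My numeric check of its height after release failed because the gripper was in the line of sight.
- **Everything else:** the stop key reads the same height as before, within 0.5 mm. The beaker is within about 1 mm of where it stood, and the other objects look unmoved in the picture.

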